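# Line up the quarter-turn fastener and hold the service panel shut

## Task

Take the blade key out of its wooden holder and push its blade right down to the bottom of the slot in the fastener on the instrument's service panel. Turn the fastener about a quarter turn with the key until its slot lines up with the two pointer ribs on the panel, then press the panel with the key fully home against the frame. Finish while still gripping the key and holding the panel pressed down with it; touch the instrument only with the key and leave the other things on the bench alone.

Things in the scene. Friction and masses are not known exactly. Their poses are not given: they have to be found in the camera images.
- key: Blade key, 80 g, upright in the holder at the start. Origin: centre of the blade's lower edge; z up along the key, x along the blade's width, y through its thickness. Steel blade 24 mm wide (x), 3 mm thick (y), z = 0 to 22 mm; round black guard disc, 32 mm diameter, z = 22 to 26 mm; then the handle. Half a turn about z makes no difference.
- key_handle (a point): Centre of the key's flat black handle, 50 mm above the key's origin on its z axis; axes as the key's. Handle 32 mm wide (x), 12 mm thick (y), 48 mm tall (z = 26 to 74 mm of the key); grip it from above across its thickness.
- holder: Fixed wooden block 75 x 60 x 50 mm (x, y, z), origin at the centre of its underside. A slot 27.5 x 6.5 mm, 30 mm deep, along its x, in the middle of its top holds the key's blade; the guard disc rests on the block, so the key's origin starts 28 mm above the bench. Lift the key straight up over 25 mm to free it. It may change places with the bin.
- case: Grey instrument case lying on its back, fixed to the bench, 210 x 180 x 60 mm (x, y, z), origin at the centre of its underside. On it a 4 mm high aluminium frame (top 64 mm above the bench); above that, centred, the sprung aluminium panel, 146 x 136 x 3 mm, its top 75 mm above the bench at the start, with the fastener in its middle.
- slot_floor (a point): Floor of the fastener's slot, on its axis, 79 mm above the bench while the panel is up; sinks with the panel, turns with the fastener: x along the slot, z up. The fastener is a round steel head, 36 mm diameter, top 10 mm above this point. Slot: right across it, 6 mm wide, 10 mm deep, upper 3 mm flared to 12 mm.
- pointer_rib (a point): Middle of the top of the farther (case +x) of the two pointer ribs, each 22 x 4 mm and 2 mm high, that stand on the panel 36 mm either side of the fastener's axis, both in line with the case's x axis. This point: 77 mm above the bench while the panel is up.
- fastener (a joint): Angle of the slot from the line of the ribs, rad, counter-clockwise from above positive, 0 = lined up. Starts at -1.4 to -0.9: turn it counter-clockwise. Travel -1.6 to 0.5, no stop at 0; stiff (0.04 N m), stays where left. Blade play 0.13 rad either way. A cross pin below enters its receptacle only within 0.19 rad of 0; else the panel stops after 2 mm.
- panel (a joint): How far the panel has been pressed down, in m: 0 = up on its springs (8 mm gap to the frame), 0.008 = fully home against the frame. Pressing it home takes about 6.5 N (1.5 N to start moving, plus 0.6 N per mm); it springs back up when let go.
- bin: Fixed grey open parts bin 90 x 75 x 40 mm, origin at the centre of its underside. Bystander; may change places with the holder.
- spool: Loose solder spool standing on its flange, 52 mm diameter, 32 mm high, origin at the centre of its underside. Bystander.
- capacitor: Loose upright black can capacitor, 36 mm diameter, 50 mm high, origin at the centre of its underside. Bystander.
- screwdriver: Loose screwdriver 170 mm long lying on the bench. Bystander.
Not all that is in view belongs to the job. What is shaped like the key but red is not meant.

How it is judged (in metres and radians):
On the way, in this order (a step that is already met when the one before it is completed fails the run):
1. the gripped key's blade stands at the bottom of the fastener's slot, fastener not yet lined up (z of key in the frame of slot_floor below 0.0025 m and horizontal distance between key and slot_floor below 0.006 m and angle between the x axis of key and the x axis of slot_floor, either way round below 0.25 rad and angle between key's own z axis and vertical below 0.2 rad and contact force between the fingers and key above 2 N and value of joint fastener below -0.3 rad), for 0.1 s.
2. the fastener's slot is lined up with the pointer ribs, turned by the key (value of joint fastener between -0.2 and 0.2 rad and horizontal distance between key and slot_floor below 0.008 m and contact force between the fingers and key above 2 N), for 0.05 s.
At the end, for the whole second after the job is handed in: Slot within 0.2 rad of the pointer ribs; panel held still at least 6.5 mm down of 8, pressed with over 3 N by the key alone, its blade at the slot's bottom (within 3 mm, 8 mm sideways, 0.25 rad; upright within 0.2 rad) and still gripped; robot not touching case or panel (all of step 2 and value of joint panel above 0.0065 m and z of key in the frame of slot_floor below 0.003 m and angle between the x axis of key and the x axis of slot_floor, either way round below 0.25 rad and angle between key's own z axis and vertical below 0.2 rad and contact force between key and case above 3 N and contact force between each of the arm, the fingers and case below 0.5 N and velocity of joint panel between -0.01 and 0.01 m/s); the arm keeps its last pose, push and grip.
It fails at once if a bystander is moved by more than 30 mm (distance of any of spool, capacitor, screwdriver from where it was at the start of the episode above 0.03 m).
It fails at once if the fingers or arm push on the case, panel or fastener (contact force between any of the fingers, the arm and case above 8 N).
It also fails if it takes over 45 s, if anything falls off the work surface, if the arm or the gripper's body presses on something with over 40 N, if the wrist force passes 120 N, or if a joint passes its speed limit or range.

## Robot

A 7-joint arm with a two-finger parallel gripper is mounted at the origin on the work surface. World frame = base frame: x ahead of the robot, y to its left, z up, the work surface at z = 0. Lengths are in mm, angles in rad, forces in N, time in s.
With the tool pointing down it reaches from about 425 to 875 mm from the base axis. Payload 9.9 kg.
Tool frame: the origin (TCP) lies between the finger pads; the fingertips stand 8 mm ahead of it and the grasp point (between the pads) lies 11 mm behind it; z points along the fingers, y is the line along which they close (so a half turn about z gives the same grasp; the last joint's range is limited). The gripper opens to 85 mm and grips with 20 to 120 N. Pads are 22 mm wide; open, the fingers measure 114 mm over their backs; the gripper's body (76 mm by 85 mm) begins 54 mm behind the grasp point. The pads swing forward as they close: fully open they stand 13 mm farther back than shut.
Start: joints at [-0.084, 0.576, 0.025, 1.437, -0.015, 1.129, -0.057], TCP at [675.003, 0.006, 239.289] pointing down, gripper open.
Joint ranges: [-2.76, 2.76], [-0.34, 2.15], [-1.52, 1.57], [0.19, 2.46], [-1.09, 4.23], [0.17, 1.99], [-2.82, 2.82]. Speed limits (rad/s): [2.22, 2.22, 3.01, 3.01, 3.14, 3.14, 3.14].

## Interface

Orientations are given as a unit quaternion [w, x, y, z].
In Python, from plant import robot, grab_frame, find_in, outline_of, mark_of gives the robot as it stands.
- The arm moves only by the shell command python3 -m crank 'ROWS' [FORCE]. ROWS is JSON, a list of rows, each a list of 7 numbers: the shift along the tool's x, y, z each as a share of 10 cm, from -1 to 1, then the turn, a rotation vector about the tool's x, y, z each as a share of pi rad, from -1 to 1, then the opening in per cent of the stroke, from 0 (shut) to 100 (fully open). In form: [[x, y, z, rx, ry, rz, gripper], ...]. A call has 1 to 10 rows; each row shifts and turns the commanded pose from where the row before left it, along the tool's axes as they then stand; what a row does not reach is not made up. A row lasts 1/10 s, in which the tool goes at most 50 mm and 8.59 degrees, less where a joint would pass 70% of its speed; a pose out of reach is approached as far as the arm can. A call with a number of a shift or a turn outside -1 to 1 is refused whole. A call with a gripper value outside its range is refused whole. The fingers move at their own pace and stop on an object; FORCE is the grip in N (left out, the last holds). Time passes only in rows, so rows that do not move let the fingers close. It gives the time, the measured TCP pose, the force, the opening and the grip force at its end, in the units of the state.
- robot.sense(): the state, without advancing time (a new reading comes with each control period).
- grab_frame(name): name is "scene" or "side" or "wrist"; returns a dict with "color" (384x512x3 uint8, blue, green, red), "mtx" (3x3 intrinsics, pixels), "dist_coeffs" ([k1, k2, p1, p2, k3] as OpenCV has them; the pictures are not rectified), "rvec" (rotation vector, rad) and "tvec" (3), from world to camera coordinates, as OpenCV has them. Camera axes: x right, y down, z forward; pixel columns grow to the right and rows downward; lengths in mm; the calibration is good to about 2 mm. A picture is of the moment at which its call begins. There is no depth.
- robot.job_done(): hands the job in; it is judged then, once.
Trained networks look in the newest picture that a camera, given by its name, has taken for a name from the list of things; names that differ only in an ending like _2 or _b are one class to them, and where a whole thing is asked for, a point or a joint stands for the part that bears it (a point fixed in the world has none). Each returns a list of dicts, best first, with "p" (0 to 1); they miss things now and then, are a little off and sometimes report something else, mostly with a low value. They report only what shows in the picture. A call takes as long as a camera call. They do not tell look-alikes from the thing itself.
- find_in(camera, query): "box" ([left, top, right, bottom] in pixels, round what is visible of it).
- outline_of(camera, query): "pixels" (384x512 bool, what is visible of it) and "box" ([left, top, right, bottom] in pixels, round what is visible of it).
- mark_of(camera, query): "location" ([column, row] in pixels: a listed point, or the origin of a listed thing).
The state is a dict: "clock": time; "joints": joint angles; "joint_velocities": joint speeds; "effort": joint torques, N m; "position": TCP position; "eef_rot": TCP orientation; "wrist_force": force on the tool from outside, world axes, zero at the start; "torque": the same for the moment, N m; "finger_gap": finger opening in mm; "finger_force": force on a finger pad.
Only numpy, scipy, OpenCV 4.12 (cv2) and the standard library are available. Lean on these libraries where they do the work, as an engineer would, in place of code of your own. Each camera call takes 0.05 s, during which the arm holds its last target. There are 200 camera calls.

## Working session

There is one attempt and no reset: what is moved stays moved. The work goes in short steps, Python scripts to look and compute and a shell command to move; the robot and the scene stay as the last step left them, time stands still between calls to the robot, and variables do not carry over. Pictures are saved under pics/ and viewed, at most 10 in all, crops included, and the job is handed in when it is done.

```bash
mkdir -p pics
cat > h.py <<'E'
import numpy as np, cv2
from plant import robot, grab_frame, find_in, outline_of, mark_of
def ray(f,px):
    R,_=cv2.Rodrigues(np.array(f["rvec"],float)); t=np.array(f["tvec"],float).reshape(3)
    n=cv2.undistortPoints(np.array([[px]],float),np.array(f["mtx"]),np.array(f["dist_coeffs"])).reshape(2)
    return -R.T@t, R.T@np.array([n[0],n[1],1.])
def at_z(f,px,z):
    o,d=ray(f,px); return (o+d*(z-o[2])/d[2]).round(1)
def proj(f,P):
    return cv2.projectPoints(np.array(P,float).reshape(-1,1,3),np.array(f["rvec"],float),np.array(f["tvec"],float),np.array(f["mtx"]),np.array(f["dist_coeffs"]))[0].reshape(-1,2)
E
python3 - <<'E'
from h import *
s=robot.sense(); print(s)
Z={'key':28,'key_handle':78,'holder':0,'slot_floor':79,'pointer_rib':77,'case':0,'bin':0,'capacitor':0,'spool':0,'screwdriver':10}
ims=[]
for c in ("scene","side"):
    f=grab_frame(c); ims.append(f["color"]); cv2.imwrite(f"pics/{c}0.png",f["color"])
    for q,z in Z.items():
        print(c,q,[(round(m["p"],2),np.round(m["location"]).tolist(),at_z(f,m["location"],z)[:2].tolist()) for m in mark_of(c,q)[:3]])
E
```

```text
{'clock': 0.0, 'joints': array([-0.08379626,  0.57647415,  0.02484074,  1.43793431, -0.01498746,
        1.1289944 , -0.05654013]), 'joint_velocities': array([ 0.00016049, -0.00101409, -0.00071031, -0.00145293, -0.00150903,
       -0.00146031, -0.00037239]), 'effort': array([ 1.10782021e-03, -7.65753937e+01,  2.25157209e+00, -2.85965914e+01,
        1.54639565e-02,  1.25475466e-02,  7.09064329e-05]), 'position': array([6.74549708e+02, 1.00711160e-03, 2.38472255e+02]), 'eef_rot': array([-5.40945494e-04,  7.07107234e-01,  7.07105861e-01, -6.06692563e-04]), 'wrist_force': array([-0.04174522, -0.28259924,  0.01730974]), 'torque': array([0.00942989, 0.00873071, 0.0761471 ]), 'finger_force': 0.0, 'finger_gap': 85.42173773904975}
scene key [(0.84, [191.0, 296.0], [544.1, -232.3]), (0.73, [128.0, 278.0], [417.6, -273.2]), (0.66, [142.0, 307.0], [495.6, -300.3])]
scene key_handle [(0.93, [189.0, 276.0], [546.1, -231.8]), (0.92, [127.0, 260.0], [430.0, -270.9]), (0.8, [136.0, 288.0], [496.3, -301.8])]
scene holder [(0.7, [145.0, 319.0], [497.4, -302.2])]
scene slot_floor [(0.63, [280.0, 195.0]
[... 556 characters left out ...]
.0], [525.5, -181.5]), (0.48, [296.0, 150.0], [406.0, -218.3]), (0.45, [273.0, 134.0], [499.1, -295.8])]
side holder [(0.95, [275.0, 152.0], [495.2, -309.5]), (0.47, [229.0, 216.0], [532.0, 51.8])]
side slot_floor [(0.67, [228.0, 193.0], [533.5, 46.2])]
side pointer_rib [(0.82, [217.0, 191.0], [564.2, 44.3]), (0.68, [231.0, 149.0], [603.2, -170.2])]
side case [(0.64, [227.0, 214.0], [540.6, 45.3])]
side bin [(0.71, [206.0, 299.0], [484.9, 333.5])]
side capacitor [(0.88, [155.0, 281.0], [621.3, 318.7]), (0.68, [273.0, 134.0], [534.8, -428.5]), (0.68, [276.0, 156.0], [488.1, -290.9])]
side spool [(0.57, [230.0, 150.0], [648.6, -281.7])]
side screwdriver [(0.93, [265.0, 312.0], [345.8, 335.5])]
```

View pics/scene0.png

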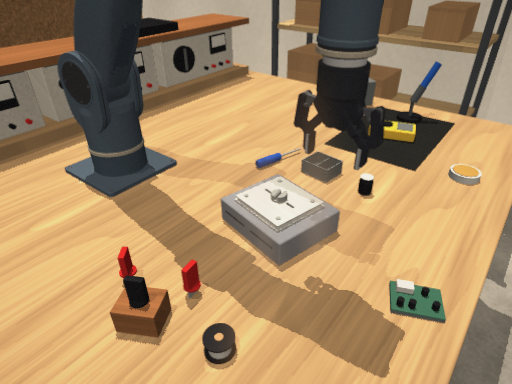

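View pics/side0.png

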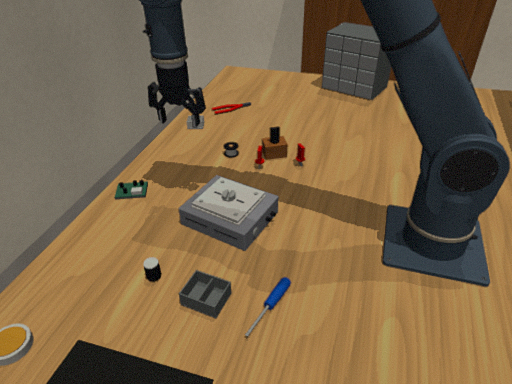

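Candidates: scene (136,290) black key in the wooden holder, and red look-alikes at (191,276) and (125,260). The black one standing in the wooden block fits the description. I'll move above it and confirm in the wrist view.

```bash
python3 -m crank '[[-0.43,-0.253,0,0,0,0,100],[-0.43,-0.253,0,0,0,0,100],[-0.43,-0.253,0,0,0,0,100],[-0.43,-0.253,0,0,0,0,100],[-0.43,-0.253,0,0,0,0,100],[-0.43,-0.253,0,0,0,0,100],[-0.43,-0.253,0,0,0,0,100],[0,0,0,0,0,0,100],[0,0,0,0,0,0,100]]'
python3 - <<'E'
from h import *
f=grab_frame("wrist"); 
cv2.imwrite("pics/w1.png",cv2.resize(f["color"],(768,576)))
for q,z in {'key_handle':78,'holder':0,'key':28}.items():
    print(q,[(round(m["p"],2),np.round(m["location"]).tolist(),at_z(f,m["location"],z)[:2].tolist()) for m in mark_of("wrist",q)[:3]])
for q in ('holder','key_handle'):
  for m in outline_of("wrist",q)[:3]:
    p=m["pixels"].astype(np.uint8); c=max(cv2.findContours(p,0,2)[0],key=cv2.contourArea)
    print(q,m["p"],m["box"],cv2.minAreaRect(c))
E
```

```text
clock: 2.0
position: [497.1, -302.3, 239.5]
eef_rot: [0.0, 0.708, 0.706, 0.0]
wrist_force: [-0.3, 0.6, 0.0]
finger_gap: 85.1
finger_force: 0.0
key_handle [(0.9, [275.0, 93.0], [519.9, -215.2]), (0.7, [252.0, 178.0], [495.9, -306.0]), (0.62, [168.0, 137.0], [405.3, -259.5])]
holder [(0.93, [254.0, 162.0], [498.4, -301.0])]
key [(0.92, [178.0, 131.0], [403.5, -256.7]), (0.73, [360.0, 133.0], [631.1, -259.9]), (0.7, [272.0, 95.0], [519.7, -214.7])]
holder 0.87 [216.3, 130.2, 292.7, 207.4] ((251.27337646484375, 170.38754272460938), (53.29412078857422, 64.0), 61.927513122558594)
key_handle 0.8 [236.2, 162.0, 268.1, 191.3] ((249.6000213623047, 175.20001220703125), (27.72724151611328, 32.199378967285156), 63.43495178222656)
key_handle 0.74 [149.6, 125.0, 187.5, 153.1] ((170.2310028076172, 134.57241821289062), (33.052101135253906, 29.48114585876465), 48.36646270751953)
```

View pics/w1.png

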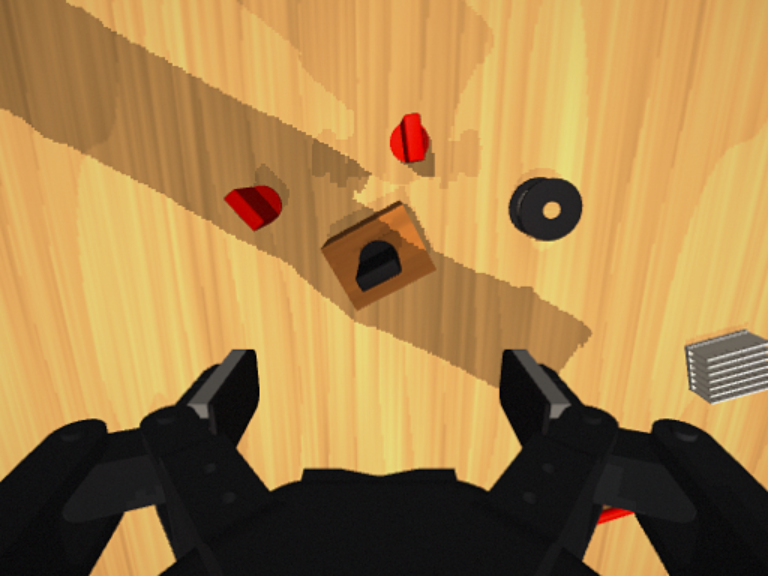

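The enlarged wrist view shows the black key in the wooden block at (378,265), with red look-alikes at (408,138) and (253,205) and the spool at (545,208). The black key is the right one, and its blade line points about 27° up to the right, so I'll turn the tool by about 63°.

```bash
python3 -m crank '[[0,0,0.06,0,0,0.044,100],[0,0,0.06,0,0,0.044,100],[0,0,0.06,0,0,0.044,100],[0,0,0.06,0,0,0.044,100],[0,0,0.06,0,0,0.044,100],[0,0,0.06,0,0,0.044,100],[0,0,0.06,0,0,0.044,100],[0,0,0.06,0,0,0.044,100],[0,0,0,0,0,0,100],[0,0,0,0,0,0,100]]'
python3 - <<'E'
from h import *
f=grab_frame("wrist"); 
cv2.imwrite("pics/w2.png",cv2.resize(f["color"],(768,576)))
for q,z in {'key_handle':78,'holder':0,'key':28}.items():
    print(q,[(round(m["p"],2),np.round(m["location"]).tolist(),at_z(f,m["location"],z)[:2].tolist()) for m in mark_of("wrist",q)[:3]])
s=robot.sense();print(s["joints"],s["eef_rot"], s["position"])
E
```

```text
clock: 3.3
position: [498.3, -300.4, 191.3]
eef_rot: [-0.0, 0.972, 0.233, -0.0]
wrist_force: [-0.0, 0.9, -0.2]
finger_gap: 85.7
finger_force: 0.0
key_handle [(0.87, [180.0, 241.0], [415.2, -262.3]), (0.82, [255.0, 193.0], [494.4, -306.2]), (0.61, [185.0, 123.0], [524.2, -221.4])]
holder [(0.75, [256.0, 174.0], [496.0, -308.2])]
key [(0.91, [252.0, 179.0], [494.6, -303.2]), (0.75, [196.0, 120.0], [525.5, -220.9]), (0.68, [191.0, 224.0], [412.3, -263.3])]
[ 0.24147746  0.50535367  0.3403174   1.76368978 -0.20683513  0.90716703
 -0.43334222] [9.96497666e-05 9.72855656e-01 2.31412634e-01 2.36244084e-04] [ 498.05921613 -301.01256383  191.63421938]
```

View pics/w2.png

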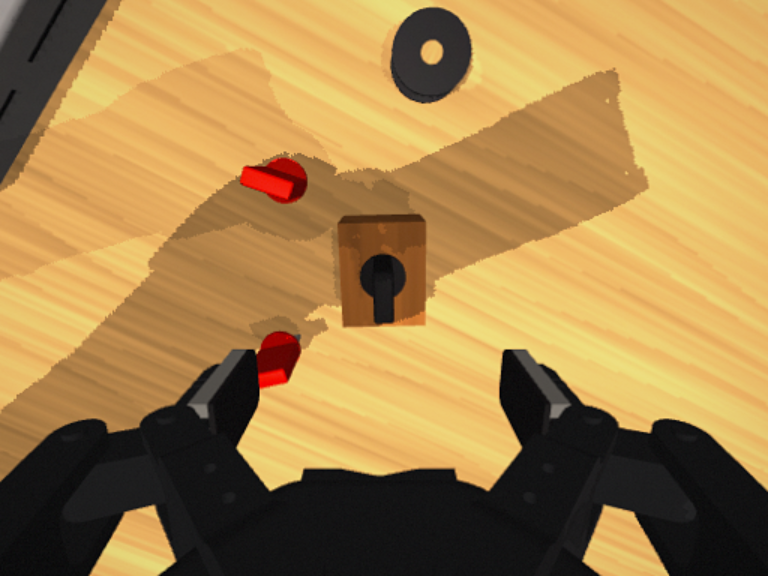

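The key's blade lines up with the picture's vertical, with the handle at about (384,290) between the fingers. The yaw is good, so I'll descend.

```bash
python3 -m crank '[[-0.04,0.02,0.2,0,0,0,100],[0,0,0.2,0,0,0,100],[0,0,0.2,0,0,0,100],[0,0,0.2,0,0,0,100],[0,0,0.2,0,0,0,100],[0,0,0.2,0,0,0,100],[0,0,0,0,0,0,60],[0,0,0,0,0,0,40],[0,0,0,0,0,0,30]]' 60
python3 - <<'E'
from h import *
f=grab_frame("wrist"); 
cv2.imwrite("pics/w3.png",f["color"])
E
```

```text
clock: 4.4
position: [495.8, -305.1, 72.5]
eef_rot: [0.001, 0.973, 0.23, 0.001]
wrist_force: [-0.3, 0.4, 0.2]
finger_gap: 44.0
finger_force: 0.0
```

View pics/w3.png

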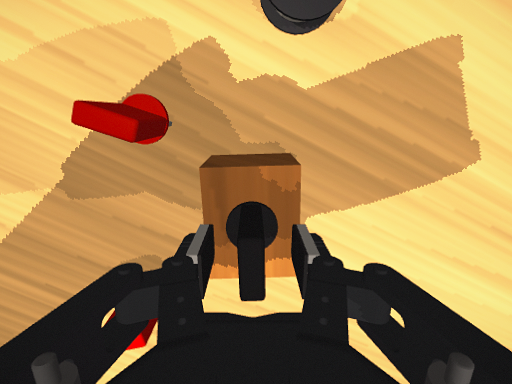

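The handle sits centred at (252,260) between the pads at columns 212 and 293. I'll close on it and lift.

```bash
python3 -m crank '[[0,0,0,0,0,0,0],[0,0,0,0,0,0,0],[0,0,0,0,0,0,0],[0,0,0,0,0,0,0],[0,0,0,0,0,0,0],[0,0,0,0,0,0,0],[0,0,0,0,0,0,0]]' 90; python3 -m crank '[[0,0,-0.1,0,0,0,0],[0,0,-0.1,0,0,0,0],[0,0,-0.15,0,0,0,0],[0,0,-0.3,0,0,0,0],[0,0,-0.3,0,0,0,0],[0,0,-0.4,0,0,0,0],[0,0,0,0,0,0,0]]'
python3 - <<'E'
from h import *
for c in("scene","side"):
  f=grab_frame(c)
  for q,z in {'slot_floor':79,'pointer_rib':77,'case':0}.items():
    print(c,q,[(round(m["p"],2),np.round(m["location"]).tolist(),at_z(f,m["location"],z)[:2].tolist()) for m in mark_of(c,q)[:2]])
E
```

```text
clock: 5.15
position: [495.7, -304.8, 72.2]
eef_rot: [0.0, 0.973, 0.23, 0.001]
wrist_force: [-0.2, 0.9, 5.7]
finger_gap: 11.2
finger_force: 88.1
clock: 5.85
position: [497.2, -306.4, 212.2]
eef_rot: [0.003, 0.973, 0.23, 0.003]
wrist_force: [0.6, -0.5, -0.7]
finger_gap: 11.2
finger_force: 87.7
scene slot_floor [(0.76, [279.0, 200.0], [537.3, 45.6])]
scene pointer_rib []
scene case [(0.77, [278.0, 227.0], [535.2, 49.4])]
side slot_floor [(0.59, [225.0, 197.0], [535.1, 65.3])]
side pointer_rib [(0.58, [221.0, 191.0], [555.9, 40.1])]
side case [(0.82, [230.0, 217.0], [527.7, 53.7]), (0.74, [206.0, 302.0], [482.7, 341.2])]
```

```bash
python3 -m crank '[[0.25,-0.333,0,0,0,0,0],[0.25,-0.333,0,0,0,0,0],[0.25,-0.333,0,0,0,0,0],[0.25,-0.333,0,0,0,0,0],[0.25,-0.333,0,0,0,0,0],[0.25,-0.333,0,0,0,0,0],[0.25,-0.333,0,0,0,0,0]]'; python3 -m crank '[[0,0,0,0,0,-0.0475,0],[0,0,0,0,0,-0.0475,0],[0,0,0,0,0,-0.0475,0],[0,0,0,0,0,-0.0475,0],[0,0,0,0,0,-0.0475,0],[0,0,0,0,0,-0.0475,0],[0,0,0,0,0,-0.0475,0],[0,0,0,0,0,-0.0475,0],[0,0,0,0,0,-0.0475,0],[0,0,0,0,0,0,0]]'
python3 - <<'E'
from h import *
f=grab_frame("wrist"); cv2.imwrite("pics/w4.png",cv2.resize(f["color"],(768,576)))
for q,z in {'slot_floor':79,'pointer_rib':77,'case':0}.items():
    print(q,[(round(m["p"],2),np.round(m["location"]).tolist(),at_z(f,m["location"],z)[:2].tolist()) for m in mark_of("wrist",q)[:2]])
s=robot.sense();print(s["joints"])
E
```

```text
clock: 6.95
position: [547.0, -16.1, 205.8]
eef_rot: [-0.0, 0.973, 0.23, -0.0]
wrist_force: [0.2, -0.8, -0.5]
finger_gap: 11.1
finger_force: 87.8
clock: 7.95
position: [546.9, -18.0, 205.7]
eef_rot: [-0.0, 0.618, 0.786, -0.0]
wrist_force: [0.1, 0.3, -0.0]
finger_gap: 10.7
finger_force: 87.8
slot_floor [(0.55, [247.0, 102.0], [522.8, 55.9])]
pointer_rib [(0.84, [285.0, 122.0], [561.5, 46.3])]
case [(0.77, [250.0, 104.0], [524.7, 56.2])]
[-0.0368795   0.41978383 -0.02340807  1.82280996  0.01218992  0.89958792
  0.16775559]
```

View pics/w4.png

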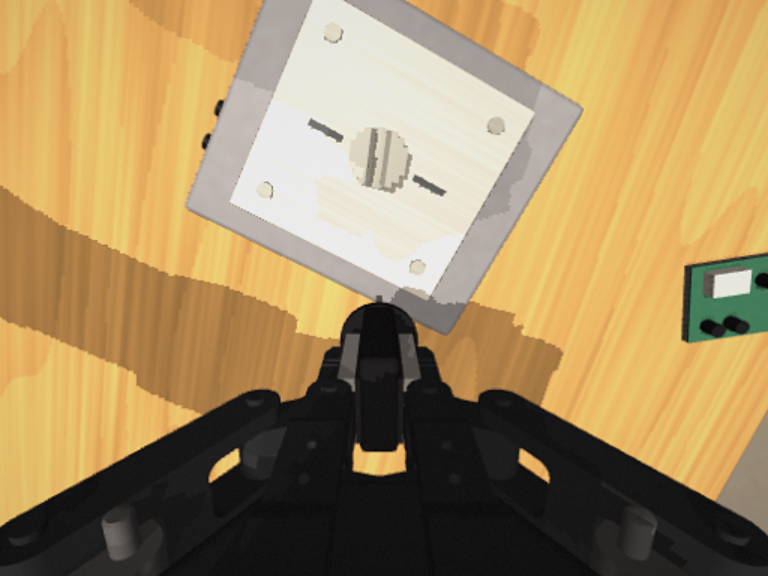

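The wrist view shows the fastener at (380,160), its slot nearly vertical, and the ribs at (325,130) and (430,186), with the key in the gripper below. I'll take an enlarged crop for the slot's angle.

Run:
```python
from h import *
f=grab_frame("wrist"); c=f["color"][75:137,195:307]
cv2.imwrite("pics/w5.png",cv2.resize(c,None,fx=7,fy=7,interpolation=cv2.INTER_CUBIC))
for n,p in {'r1':(325/1.5,130/1.5),'r2':(430/1.5,186/1.5)}.items(): print(n,at_z(f,p,77))
print(at_z(f,(253.3,106.7),89))
```

```text
r1 [493.1  62.5  77. ]
r2 [564.1  45.2  77. ]
[529.8  52.9  89. ]
```

View pics/w5.png

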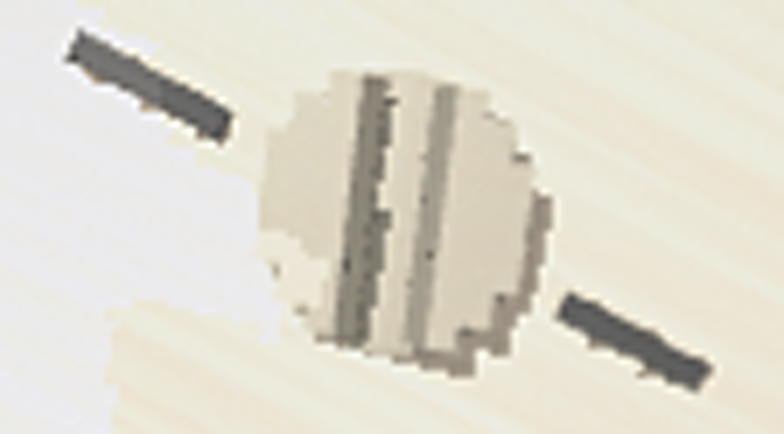

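Run:
```python
from h import *
f=grab_frame("wrist")
P=lambda x,y,z: at_z(f,(195+x/7-.5,75+y/7-.5),z)
a,b=P(150,87,77),P(635,342,77); print(a,b,(a+b)/2,np.arctan2(*(b-a)[1::-1]))
a,b=P(410,85,86),P(383,340,86); print(a,b,(a+b)/2,np.arctan2(*(a-b)[1::-1]))
s=robot.sense(); q=s["eef_rot"]; from scipy.spatial.transform import Rotation as R
M=R.from_quat(np.r_[q[1:],q[0]]).as_matrix(); print(M.round(3),s["position"], np.arctan2(M[1,0],M[0,0]))
print(proj(f,s["position"]-M[:,2]*-44), f["tvec"])
```

```text
[492.5  62.2  77. ] [562.6  45.5  77. ] [527.55  53.85  77.  ] -0.2338717486234
[525.6  69.5  86. ] [529.5  38.3  86. ] [527.55  53.9   86.  ] 1.6951513213416574
[[-0.233  0.972 -0.   ]
 [ 0.972  0.233 -0.   ]
 [-0.    -0.    -1.   ]] [547.08956058 -17.64831469 206.1663791 ] 1.8059981166000947
[[254.2307129  213.09423616]] [-526.76678543 -166.0640545   307.09905913]
```

```bash
python3 -m crank '[[0.25,-0.007,0,0,0,0,0],[0.25,-0.007,0,0,0,0,0],[0.25,-0.007,0,0,0,0,0],[0,0,0.1,0,0,0.035,0],[0,0,0.2,0,0,0,0],[0,0,0.2,0,0,0,0],[0,0,0.13,0,0,0,0],[0,0,0,0,0,0,0],[0,0,0,0,0,0,0]]'
python3 - <<'E'
from h import *
s=robot.sense(); print(s["position"],s["eef_rot"])
out=[]
for c in ("scene","side"):
  f=grab_frame(c); u,v=proj(f,[528,54,89])[0].astype(int)
  out.append(cv2.resize(f["color"][v-45:v+30,u-40:u+40],(400,375),interpolation=cv2.INTER_CUBIC))
cv2.imwrite("pics/c6.png",np.hstack(out))
E
```

```text
clock: 9.15
position: [527.6, 54.7, 143.5]
eef_rot: [-0.0, 0.661, 0.75, -0.0]
wrist_force: [0.2, 0.3, -0.2]
finger_gap: 10.9
finger_force: 87.8
[527.59128545  54.74356679 143.53186062] [-1.42200419e-05  6.60951227e-01  7.50428857e-01 -7.86441954e-05]
```

View pics/c6.png

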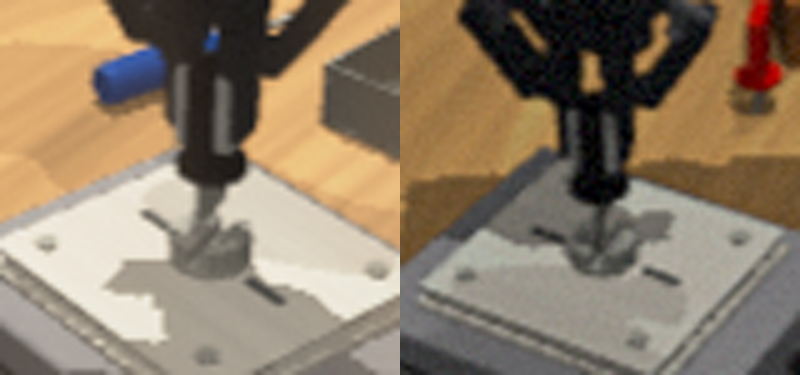

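Both views show the blade over the fastener, lined up with the slot. I'll go down gently.

```bash
python3 -m crank '[[0,0,0.04,0,0,0,0],[0,0,0.04,0,0,0,0],[0,0,0.03,0,0,0,0],[0,0,0.03,0,0,0,0],[0,0,0.02,0,0,0,0],[0,0,0.02,0,0,0,0],[0,0,0.01,0,0,0,0],[0,0,0,0,0,0,0]]'
```

```text
clock: 10.05
position: [527.4, 54.6, 124.2]
eef_rot: [-0.0, 0.661, 0.751, -0.0]
wrist_force: [-0.4, -0.4, -0.6]
finger_gap: 10.7
finger_force: 87.8
```

```bash
python3 -m crank '[[0,0,0.01,0,0,0,0],[0,0,0.005,0,0,0,0],[0,0,0,0,0,0,0],[0,0,0,0,0,0,0]]'; python3 -m crank '[[0,0,0.01,0,0,0,0],[0,0,0,0,0,0,0],[0,0,0,0,0,0,0]]'
```

```text
clock: 10.45
position: [527.6, 54.7, 122.9]
eef_rot: [0.0, 0.661, 0.751, 0.0]
wrist_force: [-0.3, 0.5, 0.5]
finger_gap: 11.0
finger_force: 87.8
clock: 10.75
position: [527.6, 54.7, 121.8]
eef_rot: [0.0, 0.661, 0.751, 0.0]
wrist_force: [0.2, 0.3, 1.9]
finger_gap: 10.7
finger_force: 88.0
```

```bash
python3 -m crank '[[0,0,0.006,0,0,0,0],[0,0,0,0,0,0,0],[0,0,0,0,0,0,0],[0,0,0,0,0,0,0]]'; python3 -m crank '[[0,0,0,0,0,-0.03,0],[0,0,0,0,0,-0.03,0],[0,0,0,0,0,-0.03,0],[0,0,0,0,0,-0.03,0],[0,0,0,0,0,-0.03,0],[0,0,0,0,0,-0.03,0],[0,0,0,0,0,-0.03,0],[0,0,0,0,0,-0.03,0]]';  python3 -m crank '[[0,0,0,0,0,-0.03,0],[0,0,0,0,0,-0.03,0],[0,0,0,0,0,-0.03,0],[0,0,0,0,0,-0.03,0],[0,0,0,0,0,-0.03,0],[0,0,0,0,0,-0.03,0],[0,0,0,0,0,0,0],[0,0,0,0,0,0,0]]'
python3 - <<'E'
from h import *
s=robot.sense();print(s["torque"],s["joints"])
E
```

```text
clock: 11.15
position: [527.5, 54.7, 121.2]
eef_rot: [0.0, 0.661, 0.751, 0.0]
wrist_force: [-0.2, 0.8, 1.9]
finger_gap: 10.9
finger_force: 88.1
clock: 11.95
position: [528.3, 55.1, 121.5]
eef_rot: [0.001, 0.336, 0.942, 0.001]
wrist_force: [1.7, 0.9, 2.6]
finger_gap: 11.0
finger_force: 88.1
clock: 12.75
position: [528.2, 55.1, 121.4]
eef_rot: [0.001, 0.063, 0.998, 0.001]
wrist_force: [1.9, 2.0, 2.5]
finger_gap: 11.0
finger_force: 88.3
[ 0.58827706 -0.67237609 -0.0385164 ] [ 0.07786522  0.5251474  -0.39595939  1.95292894  0.29731356  0.71826518
  0.94844924]
```

```bash
python3 -m crank '[[0,0,0.01,0,0,0,0],[0,0,0.01,0,0,0,0],[0,0,0.01,0,0,0,0],[0,0,0,0,0,0,0]]'; python3 -m crank '[[0,0,0.01,0,0,0,0],[0,0,0.01,0,0,0,0],[0,0,0.01,0,0,0,0],[0,0,0,0,0,0,0]]';python3 -m crank '[[0,0,0.01,0,0,0,0],[0,0,0,0,0,0,0],[0,0,0,0,0,0,0]]'
```

```text
clock: 13.15
position: [528.1, 55.1, 118.3]
eef_rot: [0.001, 0.062, 0.998, 0.0]
wrist_force: [4.3, 2.8, 3.6]
finger_gap: 11.2
finger_force: 88.4
clock: 13.55
position: [528.1, 55.1, 115.4]
eef_rot: [0.001, 0.062, 0.998, 0.0]
wrist_force: [3.7, 3.6, 6.0]
finger_gap: 10.9
finger_force: 88.6
clock: 13.85
position: [528.2, 55.2, 115.0]
eef_rot: [0.001, 0.062, 0.998, 0.0]
wrist_force: [1.8, 2.0, 12.5]
finger_gap: 10.9
finger_force: 90.0
```

```bash
python3 -m crank '[[0,0,0.005,0,0,0,0],[0,0,0,0,0,0,0],[0,0,0,0,0,0,0],[0,0,0,0,0,0,0]]'
python3 - <<'E'
from h import *
out=[]
for c in ("scene","side"):
  f=grab_frame(c); u,v=proj(f,[528,54,82])[0].astype(int)
  out.append(cv2.resize(f["color"][v-45:v+30,u-40:u+40],(400,375),interpolation=cv2.INTER_CUBIC))
cv2.imwrite("pics/c7.png",np.hstack(out))
E
```

```text
clock: 14.25
position: [528.3, 55.1, 114.9]
eef_rot: [0.001, 0.062, 0.998, 0.0]
wrist_force: [1.0, 3.1, 16.7]
finger_gap: 11.2
finger_force: 90.7
```

View pics/c7.png

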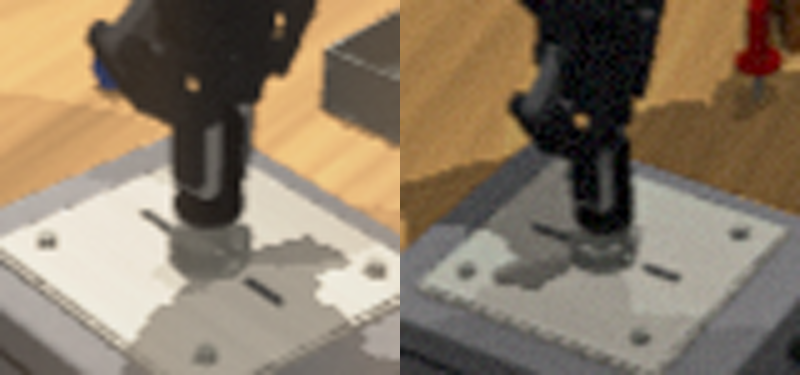

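The panel gap is closed. The force climbed to 16.7 N without further travel, so the panel is home, and the slot lines up with the ribs. I'll hand in.

```bash
python3 -c "
from plant import robot
print(robot.job_done())"
```

```text
the job is handed in; nothing more can be done
None
```

I handed the job in at about 14 s, with the key still gripped and its blade in the slot, the fastener turned to within about 0.02 rad of the ribs by my estimate, and the panel held home at about 17 N; the hand-in returned no verdict.

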